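# Lay a steel enclosure on its back and shut its door

## Task

The small grey steel enclosure stands on the bench mat with its door swung open. Tip it over backwards where it stands so that it lies on its back, and push its door over until it is fully shut, ready for the door to be marked out. Only push with the fingers - do not pick the enclosure up or let it fall on its face or side - and leave the tape roll, the screw tub and the screwdriver where they are.

Things in the scene. Friction and masses are not known exactly. Their poses are not given: they have to be found in the camera images.
- enclosure: loose grey sheet-steel wall enclosure, an open-fronted box 150 wide x 150 high x 80 deep mm, about 0.65 kg plus a 0.23 kg door; steel plate and rail inside. Origin: centre of its underside as it stands. Own axes: x from open front to back (front faces -x, roughly to the robot), y to the hinge side, z to its top wall. On its back, x points straight down and the front plane is 80 mm above the mat
- top_rim (a point): middle of the top front edge of the enclosure (in its frame x -40, y 0, z 150 mm), on a 9 mm wide return flange; 153 mm above the bench as it stands. A level push of 3 to 7 N along own x here tips it over its back bottom edge without sliding; it goes over by itself once leaned back about 40 degrees. Axes as the enclosure's
- back_edge (a point): middle of the bottom back edge of the enclosure (in its frame: x 40, y 0, z 0 mm), the edge it tips over. Axes as the enclosure's
- door (a joint): door angle in rad: 0 shut flush, 1.57 square to the front, stops at 2.2, starts 1.75 to 2.1. Hinged along the left (own +y) edge of the front; the free edge swings out in front. Hinge friction about 0.03 Nm, no latch to work: with the enclosure on its back the door stands up leaning outwards (it may sink to its stop); past upright it drops shut by its own weight
- door_hinge (a point): middle of the door's hinge line, on the front plane (in the enclosure's frame x -40, y 75, z 75 mm). The door is a plate 150 x 150 x 8 mm; its 8 mm lie outside the front plane. Axes turn with the door: -y along the door to its free edge, -x out of its outer face, z along the hinge line
- door_edge (a point): middle of the door's free edge, 150 mm from the hinge line, half-way through its 8 mm thickness. Axes as door_hinge
- mat: black rubber bench mat, fixed, grippy (friction about 0.9), 520 x 980 x 3 mm, under the work; origin at the centre of its underside
- screwdriver: loose yellow-handled screwdriver lying flat to the right of the work, about 200 mm long along its x axis, to be left alone; origin under its middle
- tape_roll: loose blue roll of tape lying flat to the left of the work, 68 mm across and 19 mm high, to be left alone; origin at the centre of its underside
- screw_tub: loose clear round tub with a white cap, 64 mm across and 75 mm high, standing to the right of the work, to be left alone; origin at the centre of its underside
Things that resemble listed ones, but are neither listed nor needed, are in the scene too. What is meant by the enclosure is not brown or red, and is the larger of those in its own colour.

How it is judged:
At the end, for the whole second after the job is handed in: The enclosure lies flat on its back on the mat (within about 5 degrees), its back bottom edge within 100 mm of where it stood, the door is shut to within 0.05 rad (its free edge within 7.5 mm of the front), and all is at rest (angle between enclosure's own x axis and vertical above 3.05 rad and value of joint door below 0.05 rad and height (world z) of back_edge below 0.012 m and distance of back_edge from where it was at the start of the episode below 0.1 m and linear speed of enclosure below 0.02 m/s and velocity of joint door between -0.05 and 0.05 rad/s); the robot touches nothing.
It fails at once if the enclosure is lifted: its back bottom edge rises more than 35 mm above the bench (height (world z) of back_edge above 0.035 m).
It fails at once if the enclosure falls forward on its face (leans forward more than 35 degrees) (angle between enclosure's own x axis and vertical below 0.96 rad).
It fails at once if the enclosure falls on its side (its side-to-side axis leans more than 35 degrees) (angle between enclosure's own y axis and vertical below 0.96 rad or angle between enclosure's own y axis and vertical above 2.18 rad).
It fails at once if the screwdriver, tape roll or screw tub is moved more than 20 mm (distance of any of screwdriver, tape_roll, screw_tub from where it was at the start of the episode above 0.02 m).
It also fails if it takes over 56 s, if anything falls off the work surface, if the arm or the gripper's body presses on something with over 40 N, if the wrist force passes 120 N, or if a joint passes its speed limit or range.

## Robot

A 7-joint arm with a two-finger parallel gripper is mounted at the origin on the work surface. World frame = base frame: x ahead of the robot, y to its left, z up, the work surface at z = 0. Lengths are in m, angles in rad, forces in N, time in s.
With the tool pointing down it reaches from about 0.425 to 0.925 m from the base axis. Payload 6.8 kg.
Tool frame: the origin (TCP) lies on the front face of the gripper's body, between the roots of the fingers; the fingertips stand 73 mm ahead of it and the grasp point (between the pads) lies 54 mm ahead of it; z points along the fingers, x is the direction in which the jaws open and shut, and the axes are right-handed (so a half turn about z gives the same grasp; the last joint's range is limited). The gripper opens to 85 mm and grips with 20 to 120 N. Pads are 22 mm wide; open, the fingers measure 114 mm over their backs; the gripper's body (76 mm by 85 mm) begins 54 mm behind the grasp point. The pads swing forward as they close: fully open they stand 13 mm farther back than shut.
Start: joints at [-1.256, 0.477, 0.022, 1.555, -0.011, 1.109, -0.083], TCP at [0.277, 0.616, 0.304] pointing down, gripper open.
Joint ranges: [-2.96, 2.96], [-0.34, 2.1], [-1.41, 1.46], [0.24, 2.44], [-1.37, 4.51], [0.17, 1.92], [-2.96, 2.96]. Speed limits (rad/s): [2.39, 2.39, 3.14, 3.14, 3.14, 3.14, 3.14].

## Interface

Orientations are given as a unit quaternion [w, x, y, z].
In Python, from station import get_obs, read_camera, hand_in gives the robot as it stands. The module is installed in compiled form; this text tells all that it offers.
- The arm moves only by the shell command python3 -m creep 'ROWS' [FORCE]. ROWS is JSON, a list that holds one entry, the list of rows, each a list of 7 numbers: the turn, a rotation vector about the tool's x, y, z in rad, then the shift along the tool's x, y, z in m, then the finger opening in m, from 0 to 0.0854. A call has 1 to 20 rows; each row shifts and turns the pose as measured when the row begins, along the tool's axes as they then stand; what a row does not reach is not made up. A row lasts 1/12 s, in which the tool goes at most 41.7 mm and 7.16 degrees, less where a joint would pass 70% of its speed; a pose out of reach is approached as far as the arm can. A call is refused whole if a number of a shift passes 0.0417 or a number of a turn 0.125, either way. A call with a gripper value outside its range is refused whole. The fingers move at their own pace and stop on an object; FORCE is the grip in N (left out, the last holds). Time passes only in rows, so rows that do not move let the fingers close. It gives the time, the measured TCP pose, the force and the opening at its end, in the units of the state.
- get_obs(): the state, without advancing time (a new reading comes with each control period).
- read_camera(name): name is "scene" or "side" or "wrist"; returns a dict with "color" (480x640x3 uint8, red, green, blue), "range_z" (480x640 float32, m along the optical axis (not along the pixel's ray), 0 where there is no reading), "fovy" (degrees; the focal length in pixels is half the picture's height over the tangent of half this angle, whatever the lens; pixels are square), "cx", "cy" (the principal point, pixels), "rvec" (rotation vector, rad) and "tvec" (3), from world to camera coordinates, as OpenCV has them. Camera axes: x right, y down, z forward; pixel columns grow to the right and rows downward; lengths in m; the calibration is good to about 2 mm. A picture is of the moment at which its call begins.
- hand_in(): hands the job in, once; it reports no verdict.
The state is a dict: "t": time; "q": joint angles; "joint_vel": joint speeds; "joint_torque": joint torques, N m; "eef_pos": TCP position; "tool_rot": TCP orientation; "contact_force": force on the tool from outside, world axes, zero at the start; "torque": the same for the moment, N m; "gripper_width": opening from 0.0 (shut) to 1.0 (fully open).
Only numpy, scipy, OpenCV 4.12 (cv2) and the standard library are available. Lean on these libraries where they do the work, as an engineer would, in place of code of your own. Each camera call takes 0.05 s, during which the arm holds its last target.

## Working session

There is one attempt and no reset: what is moved stays moved. The work goes in short steps, Python scripts to look and compute and a shell command to move; the robot and the scene stay as the last step left them, time stands still between calls to the robot, and variables do not carry over. Pictures are saved under pics/ and viewed, and the job is handed in when it is done.

```bash
mkdir -p pics
cat > h.py <<'E'
import numpy as np, cv2
from station import get_obs, read_camera
def save(c,n):
    im=read_camera(c); cv2.imwrite(f'pics/{n}.png',im['color'][:,:,::-1]); np.savez(f'pics/{n}.npz',**im); return im
def K(im):
    f=240/np.tan(np.radians(im['fovy'])/2); return f,float(im['cx']),float(im['cy'])
def ray(im,u,v):
    f,cx,cy=K(im); R,_=cv2.Rodrigues(np.array(im['rvec'],float)); t=np.array(im['tvec'],float).ravel()
    return -R.T@t, R.T@np.array([(u-cx)/f,(v-cy)/f,1.])
def plane(im,u,v,z):
    o,d=ray(im,u,v); return o+d*(z-o[2])/d[2]
def pt(im,u,v):
    o,d=ray(im,u,v); return o+d*float(im['range_z'][int(v),int(u)])
def cloud(im):
    f,cx,cy=K(im); R,_=cv2.Rodrigues(np.array(im['rvec'],float)); t=np.array(im['tvec'],float).ravel()
    z=np.array(im['range_z'],float); v,u=np.mgrid[:480,:640]
    P=np.stack([(u-cx)/f*z,(v-cy)/f*z,z],-1)
    W=(P-t)@R; W[z==0]=np.nan; return W
E
python3 - <<'E'
from h import *
for c in ['scene','side','wrist']: 
    im=save(c,c+'0'); print(c,im['fovy'],-cv2.Rodrigues(im['rvec'])[0].T@np.array(im['tvec']).ravel())
print(get_obs())
E
```

```text
scene 53.04132062100113 [1.4849303  0.02330952 0.92387184]
side 52.24098023555655 [ 0.30406805 -0.72194852  0.82571624]
wrist 58.4847010203112 [0.21231437 0.64354009 0.37220941]
{'t': 0.15, 'q': array([-1.2560886 ,  0.47761108,  0.02232287,  1.55619798, -0.01152582,
        1.10929566, -0.08309077]), 'joint_vel': array([-0.00022516, -0.00052854, -0.00020798, -0.00482743, -0.00165177,
        0.00047607, -0.00020275]), 'joint_torque': array([ 3.40135164e-03, -5.96927655e+01,  1.61048949e+00, -2.81491452e+01,
        1.26568720e-02,  6.56297780e-03, -2.98104862e-05]), 'eef_pos': array([0.27680583, 0.61525346, 0.30315908]), 'tool_rot': array([ 4.01865801e-04,  8.39728592e-01,  5.43005905e-01, -5.64013880e-04]), 'contact_force': array([-0.43380806, -0.01366718, -0.11626047]), 'torque': array([ 0.03338045, -0.00574891,  0.03509192]), 'gripper_width': 1.0021708685890411}
```

View pics/scene0.png

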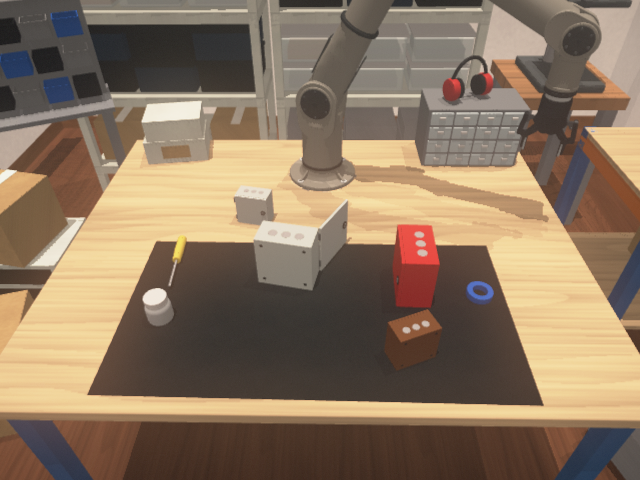

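View pics/side0.png

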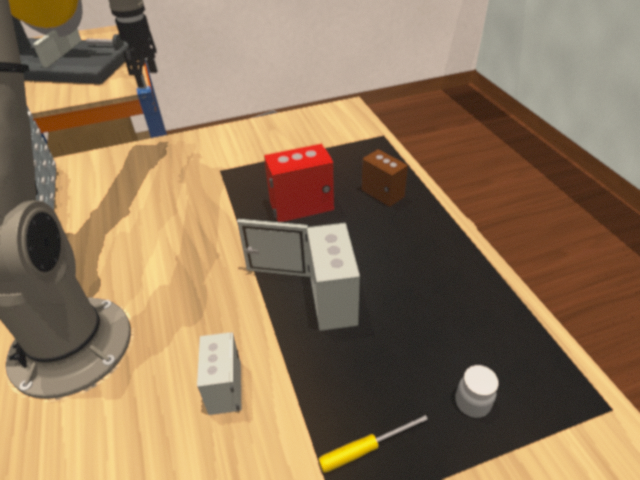

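The scene view shows the enclosure at about (288,255), its door reaching to (347,205). The smaller grey decoy is at (254,205). The tub is at (158,307), the screwdriver at (177,255) and the tape at (480,292). Next I measure the enclosure.

Run:
```python
from h import *
for n in ['scene0','side0']:
    im=dict(np.load(f'pics/{n}.npz')); W=cloud(im)
    u0,u1,v0,v1=(250,355,195,295) if n=='scene0' else (235,362,210,330)
    S=W[v0:v1,u0:u1].reshape(-1,3)
    top=S[(abs(S[:,2]-.153)<.006)]
    r=cv2.minAreaRect((top[:,:2]*1000).astype(np.float32)); print(n,len(top),r); print(cv2.boxPoints(r))
    # door pts
    d=S[(S[:,2]>.03)&(S[:,2]<.14)]
    for a in np.percentile(d,[1,50,99],axis=0): print(a)
    for n2,(u,v) in {'tl':(259,226),'tr':(319,229),'br':(317,287),'doortop':(348,204)}.items():
        if n=='scene0': print(n2,plane(im,u,v,.153 if n2!='br' else .003))
im=dict(np.load('pics/side0.npz'))
for n2,(u,v) in {'door free top':(239,220),'doorhinge top':(308,226),'toproofFL':(308,228),'FR':(318,276),'BR':(358,276),'BL':(347,226)}.items(): print(n2,plane(im,u,v,.153))
im=dict(np.load('pics/scene0.npz')); c=im['color'][190:300,240:360]; cv2.imwrite('pics/z1.png',cv2.resize(c[:,:,::-1],None,fx=5,fy=5))
```

```text
scene0 1439 ((467.5419006347656, -54.47789001464844), (164.53939819335938, 264.7039794921875), 64.86864471435547)
[[ 312.7793    -72.75043 ]
 [ 552.4255   -185.16885 ]
 [ 622.3045    -36.205353]
 [ 382.65833    76.21307 ]]
[ 0.27430946 -0.21334084  0.03090029]
[ 0.56137485 -0.0681634   0.08372786]
[0.58944315 0.0712017  0.13881555]
tl [ 0.50613275 -0.1587034   0.153     ]
tr [ 0.51756319 -0.00263631  0.153     ]
br [ 0.57835317 -0.00828597  0.003     ]
doortop [0.40701288 0.07483084 0.153     ]
side0 2622 ((464.9287414550781, -53.3150634765625), (163.42086791992188, 262.106201171875), 64.5897445678711)
[[ 311.49225  -70.88624]
 [ 548.2419  -183.35516]
 [ 618.36523  -35.74389]
 [ 381.6156    76.72504]]
[ 0.38100318 -0.16559648  0.03094416]
[0.48300562 0.00939181 0.08701468]
[0.55475563 0.2014831  0.13888907]
door free top [0.3844829 0.071564  0.153    ]
doorhinge top [5.12995341e-01 1.81992045e-04 1.53000000e-01]
toproofFL [ 0.51103127 -0.00562981  0.153     ]
FR [ 0.48584419 -0.13804563  0.153     ]
BR [ 0.55472049 -0.16512764  0.153     ]
BL [ 0.58751898 -0.02948447  0.153     ]
```

View pics/z1.png

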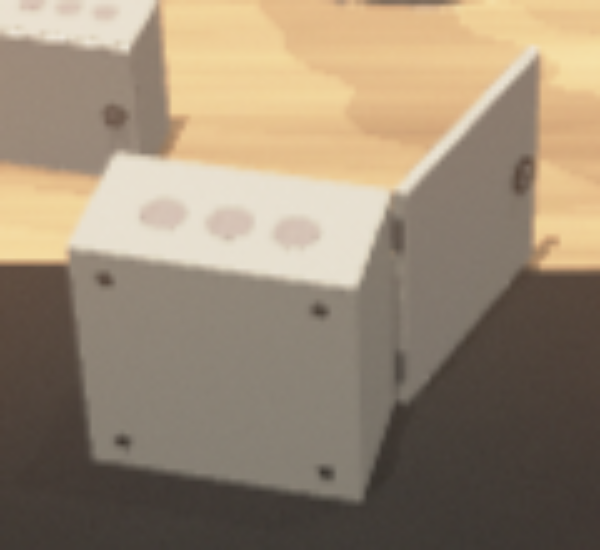

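Run:
```python
from h import *
im=dict(np.load('pics/scene0.npz'))
P={n:plane(im,240+u/5,190+v/5,.153) for n,(u,v) in dict(BL=(356,288),BR=(70,251),FR=(118,153),FL=(392,190),Dh=(400,192),De=(533,48)).items()}
for k,p in P.items(): print(k,p.round(4))
ax=P['FL']-P['FR']; print('own y deg',np.degrees(np.arctan2(-ax[0],ax[1])), np.linalg.norm(ax)); ax=P['BL']-P['BR'];print(np.degrees(np.arctan2(-ax[0],ax[1])), np.linalg.norm(ax))
W=cloud(im)
for n in ['scene0','side0']:
    im=dict(np.load(f'pics/{n}.npz')); S=cloud(im).reshape(-1,3)
    m=(abs(S[:,2]-.153)<.004)&(S[:,0]>.46)&(S[:,0]<.62)&(S[:,1]>-.2)&(S[:,1]<.02); T=S[m]; 
    r=cv2.minAreaRect((T[:,:2]*1000).astype(np.float32)); print(n,len(T),r, cv2.boxPoints(r).round().tolist())
    c=((S[:,2]>.05)&(S[:,2]<.145)&(S[:,0]>.36)&(S[:,0]<.49)&(S[:,1]>-.02)&(S[:,1]<.12))
    D=S[c][:,:2]; print('door line',cv2.fitLine(D.astype(np.float32),cv2.DIST_HUBER,0,.01,.01).ravel(), D.min(0),D.max(0))
# others
im=dict(np.load('pics/side0.npz'));print('tape/red/brown')
im=dict(np.load('pics/scene0.npz'))
for u,v,z in [(480,292,.01),(158,300,.078),(395,230,.15),(386,335,.1),(177,255,.02),(185,237,.02),(402,307,.003),(433,305,.003)]: print((u,v),plane(im,u,v,z).round(3))
```

```text
BL [ 0.591  -0.0204  0.153 ]
BR [ 0.5637 -0.1647  0.153 ]
FR [ 0.4831 -0.1492  0.153 ]
FL [ 0.5134 -0.0043  0.153 ]
Dh [ 5.151e-01 -1.000e-04  1.530e-01]
De [0.3861 0.0715 0.153 ]
own y deg -11.828230520333125 0.14808020539066527
-10.7024084798245 0.14682773062589688
scene0 1273 ((518.871826171875, -74.58682250976562), (170.3591766357422, 125.06600189208984), 79.55357360839844) [[442.0, -147.0], [565.0, -170.0], [596.0, -2.0], [473.0, 21.0]]
door line [ 0.8702052  -0.4926894   0.43983853  0.04429323] [0.38174692 0.0150933 ] [0.48981726 0.07501054]
side0 2364 ((512.1703491210938, -72.44483184814453), (169.2986602783203, 125.78348541259766), 78.17414855957031) [[433.0, -142.0], [556.0, -168.0], [591.0, -2.0], [468.0, 23.0]]
door line [ 0.8713295  -0.4906984   0.41878134  0.04681377] [0.3786557  0.00441566] [0.48995996 0.07200271]
tape/red/brown
(480, 292) [0.599 0.418 0.01 ]
(158, 300) [ 0.7   -0.387  0.078]
(395, 230) [0.517 0.193 0.15 ]
(386, 335) [0.817 0.147 0.1  ]
(177, 255) [ 0.472 -0.408  0.02 ]
(185, 237) [ 0.391 -0.404  0.02 ]
(402, 307) [0.648 0.211 0.003]
(433, 305) [0.64  0.291 0.003]
```

Tool x will go along the enclosure's own y, with the fingers shut. I'll travel high and clear of everything first.

```bash
cat >> h.py <<'E'
from scipy.spatial.transform import Rotation as Ro
def Rt(o=None):
    q=(o or get_obs())['tool_rot']; return Ro.from_quat(q[[1,2,3,0]])
OX=np.array([.98,-.2,0]);OX/=np.linalg.norm(OX);OY=np.array([-OX[1],OX[0],0])
def go(target,Rw=None):
    o=get_obs(); R=Rt(o); d=R.inv().apply(np.array(target)-o['eef_pos']); print('shift',d.round(4),'n>=',np.ceil(np.linalg.norm(d)/.038))
    if Rw is not None: print('turn',(R.inv()*Ro.from_matrix(Rw)).as_rotvec().round(4))
    print('at',o['eef_pos'].round(4),'t',o['t'],'F',o['contact_force'].round(2))
DOWN=np.stack([OY,OX,[0,0,-1]],1)
E
python3 -m creep '[[[0,0,-0.11,-0.0229,0.026,0,0],[0,0,-0.11,-0.0229,0.026,0,0],[0,0,0,-0.027,0.022,0,0],[0,0,0,-0.027,0.022,0,0],[0,0,0,-0.027,0.022,0,0],[0,0,0,-0.027,0.022,0,0],[0,0,0,-0.027,0.022,0,0],[0,0,0,-0.027,0.022,0,0],[0,0,0,-0.027,0.022,0,0],[0,0,0,-0.027,0.022,0,0]]]' 20
python3 -c "
from h import *
go([.449,-.0665,.30],DOWN)"
```

```text
t: 0.98
eef_pos: [0.4394, 0.3036, 0.2984]
tool_rot: [-0.002, 0.766, 0.643, -0.003]
contact_force: [0.4, 0.7, -0.3]
gripper_width: 0.001
shift [-0.3629  0.0734 -0.0013] n>= 10.0
turn [-0.0069  0.0024  0.0275]
at [0.4394 0.3036 0.2984] t 0.9833 F [ 0.38  0.73 -0.31]
```

```bash
python3 -m creep '[[[0,0,0.027,-0.036,0.0073,0,0],[0,0,0,-0.036,0.0073,0,0],[0,0,0,-0.036,0.0073,0,0],[0,0,0,-0.036,0.0073,0,0],[0,0,0,-0.036,0.0073,0,0],[0,0,0,-0.036,0.0073,0,0],[0,0,0,-0.036,0.0073,0,0],[0,0,0,-0.036,0.0073,0,0],[0,0,0,-0.036,0.0073,0,0],[0,0,0,-0.036,0.0073,0,0]]]' 20
python3 -c "
from h import *
go([.449,-.0665,.22],DOWN);save('side','side1')"
```

```text
t: 1.82
eef_pos: [0.4383, -0.082, 0.2983]
tool_rot: [-0.002, 0.776, 0.631, -0.002]
contact_force: [1.6, -0.2, -0.3]
gripper_width: -0.004
shift [0.0174 0.0077 0.0783] n>= 3.0
turn [-0.0046  0.0004 -0.003 ]
at [ 0.4383 -0.082   0.2983] t 1.8167 F [ 1.62 -0.23 -0.34]
```

View pics/side1.png

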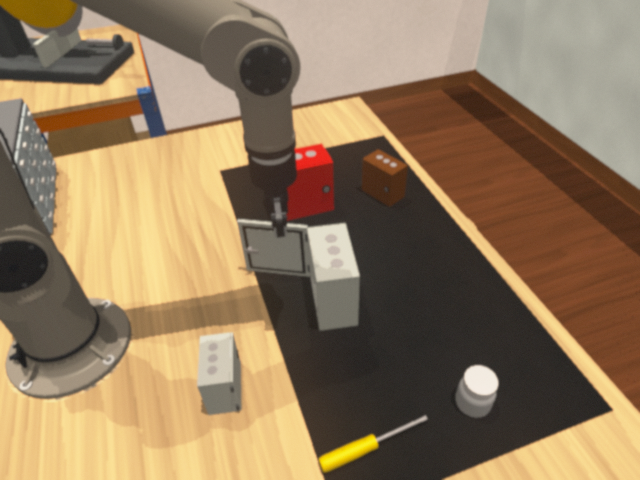

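The side view shows the fingers at (279,225), between the door and the box front and still above both. I'll lower them to rim height.

```bash
python3 -m creep '[[[0,0,0,0.0058,0.002,0.029,0],[0,0,0,0.0058,0.002,0.029,0],[0,0,0,0.0058,0.002,0.028,0],[0,0,0,0,0,0,0]]]' 20
python3 -c "
from h import *
go([.4985,-.0765,.214],DOWN)"
```

```text
t: 2.2
eef_pos: [0.4483, -0.0798, 0.2124]
tool_rot: [0.002, 0.782, 0.623, 0.0]
contact_force: [-1.2, 1.0, -0.1]
gripper_width: 0.0
shift [ 0.0145  0.0482 -0.0015] n>= 2.0
turn [ 0.0044  0.0024 -0.0249]
at [ 0.4483 -0.0798  0.2124] t 2.2 F [-1.22  0.97 -0.09]
```

```bash
python3 -m creep '[[[0.004,0,-0.025,0.007,0.01,0,0],[0,0,0,0.005,0.01,0,0],[0,0,0,0.002,0.008,0,0],[0,0,0,0,0.005,0,0]]]' 20
python3 -c "
from h import *
go([.4985,-.0765,.214],DOWN)"
```

```text
t: 2.53
eef_pos: [0.4865, -0.0715, 0.2149]
tool_rot: [0.0, 0.773, 0.634, -0.001]
contact_force: [-5.0, 0.5, 3.0]
gripper_width: -0.001
shift [-0.0025  0.0127  0.0009] n>= 1.0
turn [-0.0008  0.002   0.004 ]
at [ 0.4865 -0.0715  0.2149] t 2.5333 F [-5.04  0.47  2.97]
```

```bash
python3 -m creep '[[[0,0,0,0,0.007,-0.003,0],[0,0,0,0,0.007,-0.003,0],[0,0,0,0,0.007,-0.003,0]]]' 20
python3 -c "
from h import *
go([.4985,-.0765,.214],DOWN);save('side','side2')"
```

```text
t: 2.78
eef_pos: [0.5077, -0.0757, 0.2254]
tool_rot: [-0.001, 0.773, 0.634, -0.002]
contact_force: [-1.6, 0.0, -1.3]
gripper_width: -0.004
shift [-0.0026 -0.0088  0.0115] n>= 1.0
turn [-0.0047  0.0021  0.0048]
at [ 0.5077 -0.0757  0.2254] t 2.7833 F [-1.57  0.04 -1.32]
```

View pics/side2.png

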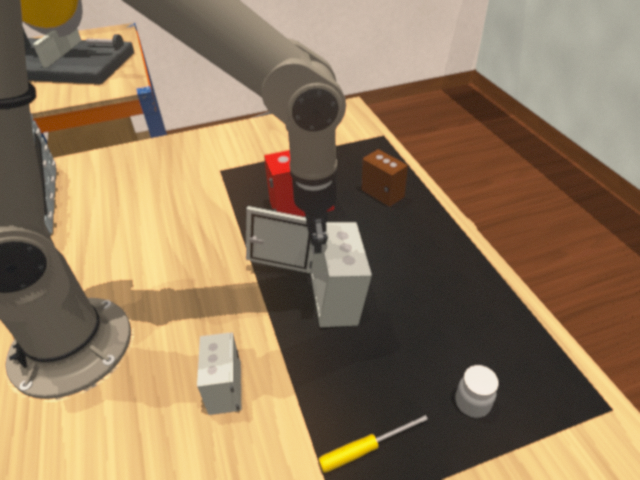

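The box is leaning back about 8°, with the door moving along with it at (280,240). I'll keep following the rim's arc.

```bash
python3 -m creep '[[[0,0,0,0,0.008,-0.002,0],[0,0,0,0,0.008,-0.002,0],[0,0,0,0,0.008,-0.0015,0],[0,0,0,0,0.008,-0.001,0],[0,0,0,0,0.008,-0.001,0],[0,0,0,0,0.008,0,0]]]' 20
python3 -c "
from h import *
go([.4985,-.0765,.214],DOWN);save('side','side3')"
```

```text
t: 3.33
eef_pos: [0.5605, -0.0863, 0.2361]
tool_rot: [0.0, 0.773, 0.634, -0.0]
contact_force: [-0.6, 0.5, 1.3]
gripper_width: 0.001
shift [-0.0025 -0.0627  0.0221] n>= 2.0
turn [0.0003 0.0007 0.0041]
at [ 0.5605 -0.0863  0.2361] t 3.3333 F [-0.57  0.52  1.27]
```

View pics/side3.png

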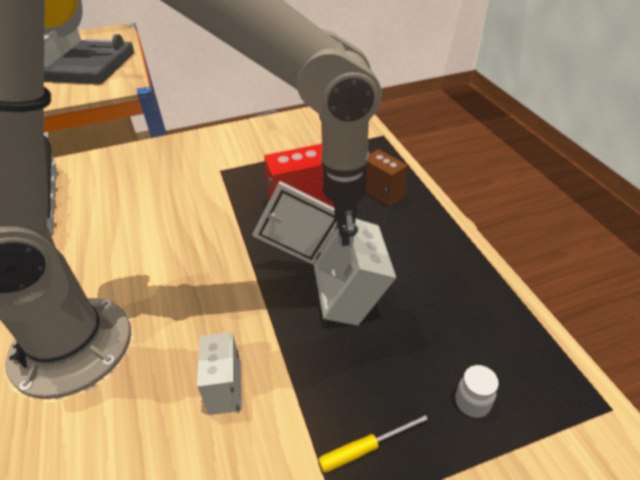

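Leaning about 28° now, and the finger is still on the rim at (350,235). Continuing past the balance point.

```bash
python3 -m creep '[[[0,0,0,0,0.009,0.001,0],[0,0,0,0,0.009,0.001,0],[0,0,0,0,0.009,0.002,0],[0,0,0,0,0.009,0.001,0]]]' 20
python3 -c "
from h import *
go([.4985,-.0765,.214],DOWN);save('side','side4')"
```

```text
t: 3.72
eef_pos: [0.6008, -0.0941, 0.2314]
tool_rot: [0.002, 0.773, 0.634, 0.001]
contact_force: [0.7, 0.8, 0.7]
gripper_width: 0.001
shift [-0.0028 -0.1038  0.0169] n>= 3.0
turn [0.0048 0.0005 0.0043]
at [ 0.6008 -0.0941  0.2314] t 3.7167 F [0.73 0.82 0.73]
```

View pics/side4.png

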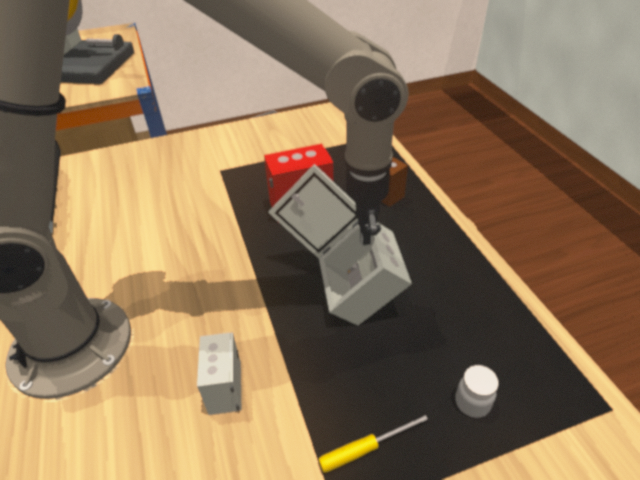

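```bash
python3 -m creep '[[[0,0,0,0,0.01,0.002,0],[0,0,0,0,0.01,0.001,0],[0,0,0,0,0,-0.001,0],[0,0,0,0,0,0,0]]]' 20
python3 -c "
from h import *
go([.4985,-.0765,.214],DOWN);save('side','side5')"
```

```text
t: 4.1
eef_pos: [0.6244, -0.0988, 0.2287]
tool_rot: [0.003, 0.773, 0.634, 0.001]
contact_force: [0.0, 0.5, -0.1]
gripper_width: 0.0
shift [-0.0028 -0.128   0.0139] n>= 4.0
turn [0.0063 0.0013 0.0044]
at [ 0.6244 -0.0988  0.2287] t 4.1 F [ 0.03  0.55 -0.12]
```

View pics/side5.png

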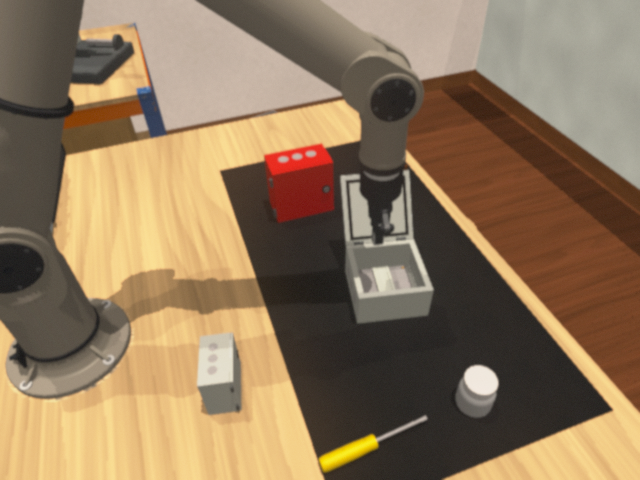

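It lies on its back with the door standing and leaning out on the left, around (377,205). I'll retreat straight up and look.

```bash
python3 -m creep '[[[0,0,0,0,0,-0.035,0],[0,0,0,0,0,-0.035,0],[0,0,0,0,0,-0.035,0],[0,0,0,0,0,-0.035,0],[0,0,0,0,0,-0.035,0],[0,0,0,0,0,-0.02,0]]]' 20
python3 - <<'E'
from h import *
a=save('side','side6');b=save('scene','scene6')
for n,im in [('side',a),('scene',b)]:
    S=cloud(im).reshape(-1,3); r=(S[:,0]>.52)&(S[:,0]<.77)&(S[:,1]>-.22)&(S[:,1]<.16)
    T=S[r&(abs(S[:,2]-.083)<.006)]
    print(n,len(T)); 
    D=S[r&(S[:,2]>.10)&(S[:,2]<.235)]; print(len(D),np.percentile(D,[1,50,99],axis=0).round(3))
    c=D.mean(0);_,s,V=np.linalg.svd(D-c,full_matrices=False); print(c.round(3),V[2].round(3),s)
go([.62,.1,.4],DOWN)
E
```

```text
t: 4.65
eef_pos: [0.6177, -0.0973, 0.4247]
tool_rot: [-0.003, 0.773, 0.634, -0.005]
contact_force: [0.3, -1.3, 0.2]
gripper_width: -0.004
side 1608
4083 [[ 0.597 -0.029  0.101]
 [ 0.67   0.017  0.153]
 [ 0.746  0.064  0.203]]
[0.67  0.017 0.153] [-0.167 -0.79   0.589] [2.76861452 2.37855868 0.15464047]
scene 990
1295 [[ 0.604 -0.032  0.102]
 [ 0.691  0.019  0.164]
 [ 0.754  0.067  0.205]]
[0.689 0.018 0.161] [ 0.15   0.786 -0.6  ] [1.62153461 1.45772342 0.09720226]
shift [ 0.1941 -0.0371  0.0251] n>= 6.0
turn [-0.0073  0.0029  0.0038]
at [ 0.6185 -0.0975  0.4253] t 4.75 F [ 0.04 -0.07 -1.27]
```

View pics/scene6.png

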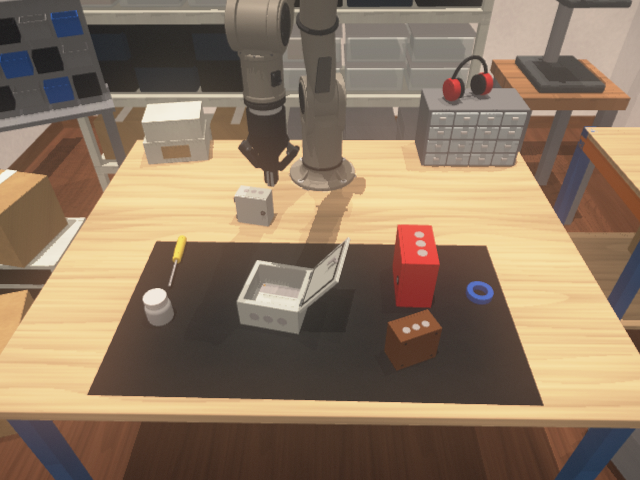

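View pics/side6.png

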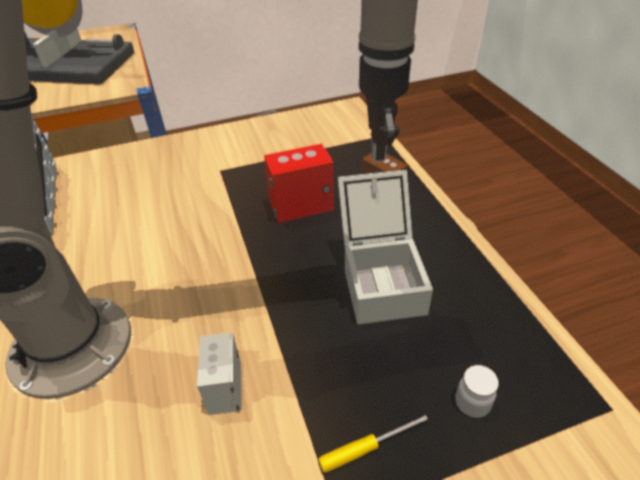

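The box is flat on its back, and the door is at its stop with its free edge near z = 0.205, y = 0.06. I'll go over to the left side of the door.

Run:
```python
from h import *
im=dict(np.load('pics/side6.npz'));S=cloud(im).reshape(-1,3); r=(S[:,0]>.52)&(S[:,0]<.77)&(S[:,1]>-.05)&(S[:,1]<.12)&(S[:,2]>.19)&(S[:,2]<.215)
D=S[r]; print(len(D),D.min(0),D.max(0),D.mean(0))
go([.69,.115,.425],DOWN)
```

```text
585 [0.6048535  0.02737358 0.19001168] [0.75200741 0.07049812 0.20673467] [0.67738549 0.04863651 0.19697637]
shift [ 0.2224  0.0284 -0.0005] n>= 6.0
turn [-0.0073  0.0029  0.0038]
at [ 0.6185 -0.0975  0.4253] t 4.75 F [ 0.04 -0.07 -1.27]
```

```bash
python3 -m creep '[[[0,0,0,0.032,0.004,0,0],[0,0,0,0.037,0.004,0,0],[0,0,0,0.037,0.004,0,0],[0,0,0,0.037,0.004,0,0],[0,0,0,0.037,0.004,0,0],[0,0,0,0.037,0.004,0,0],[0,0,0,0,0,0,0]]]' 20
python3 -c "
from h import *
go([.69,.115,.253],DOWN)"
```

```text
t: 5.33
eef_pos: [0.683, 0.1134, 0.4202]
tool_rot: [-0.004, 0.777, 0.63, -0.006]
contact_force: [-1.3, 2.0, -0.5]
gripper_width: -0.004
shift [0.0037 0.0086 0.1671] n>= 5.0
turn [-0.0127  0.0039 -0.0075]
at [0.683  0.1134 0.4202] t 5.3333 F [-1.35  2.05 -0.49]
```

```bash
python3 -m creep '[[[-0.012,0.004,-0.008,0.003,0.001,0.035,0],[0,0,0,0.003,0.001,0.035,0],[0,0,0,0.003,0.001,0.035,0],[0,0,0,0.003,0.001,0.035,0],[0,0,0,0,0,0.025,0],[0,0,0,0,0,0,0]]]' 20
python3 -c "
from h import *
go([.69,.08,.253],DOWN);save('side','side7');save('scene','scene7')"
```

```text
t: 5.83
eef_pos: [0.6854, 0.1298, 0.2449]
tool_rot: [-0.002, 0.772, 0.636, -0.001]
contact_force: [-1.4, -0.1, -0.4]
gripper_width: -0.0
shift [-0.048   0.014  -0.0082] n>= 2.0
turn [-0.0038 -0.0003  0.0096]
at [0.6854 0.1298 0.2449] t 5.8333 F [-1.43 -0.12 -0.4 ]
```

View pics/scene7.png

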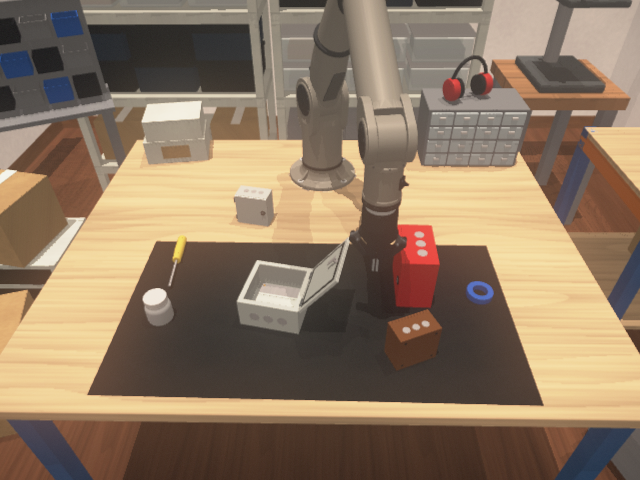

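The finger at about (375,265) is to the left of the door and clear of the red box. I'll push right.

```bash
python3 -m creep '[[[0,0,0,-0.015,0,-0.004,0],[0,0,0,-0.015,0,-0.004,0],[0,0,0,-0.012,0,-0.002,0],[0,0,0,-0.01,0,0,0],[0,0,0,-0.01,0,0,0],[0,0,0,-0.01,0,0,0],[0,0,0,-0.01,0,0,0]]]' 20
python3 -c "
from h import *
go([.66,-.02,.255],DOWN);save('side','side8');save('scene','scene8')"
```

```text
t: 6.52
eef_pos: [0.6762, 0.0518, 0.2791]
tool_rot: [-0.001, 0.77, 0.638, 0.018]
contact_force: [-4.4, 9.8, 11.2]
gripper_width: 0.002
shift [-0.0743 -0.003   0.0219] n>= 3.0
turn [ 0.0216 -0.0296  0.0133]
at [0.6762 0.0518 0.2791] t 6.5167 F [-4.42  9.81 11.23]
```

View pics/scene8.png

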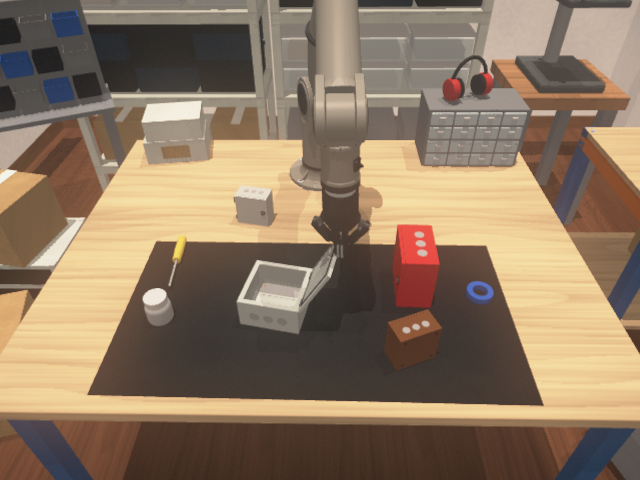

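Run:
```python
import cv2
a=cv2.imread('pics/side8.png')[110:340,290:470];b=cv2.imread('pics/scene8.png')[190:340,220:420]
a=cv2.resize(a,None,fx=2.2,fy=2.2);b=cv2.resize(b,None,fx=2,fy=2)
import numpy as np
c=np.zeros((510,800,3),np.uint8);c[:a.shape[0],:a.shape[1]]=a;c[:b.shape[0],400:400+b.shape[1]]=b;cv2.imwrite('pics/z8.png',c)
```

```text
(no output)
```

View pics/z8.png

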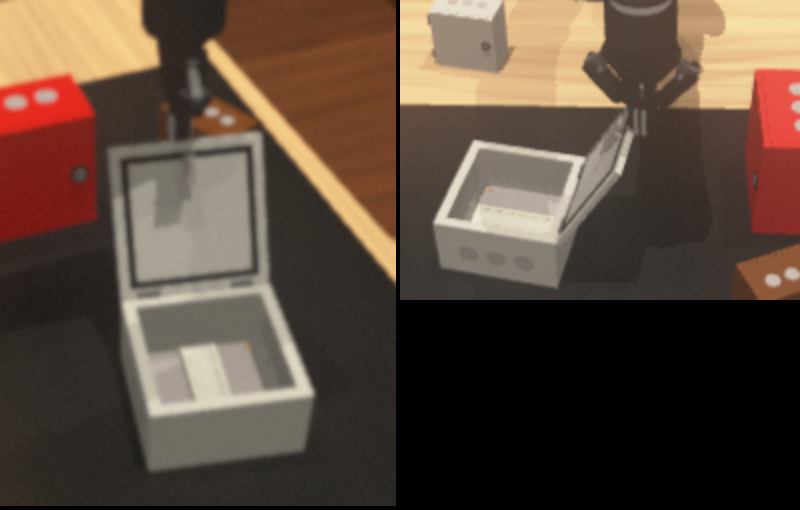

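The outer backs of the shut fingers and the linkage form a V across the jaw direction. The door edge at (630,115) in the crop is sliding on that slope, which lifts the tool. I'll back off and turn the tool 90° about z, so the flat side of the fingers meets the door.

```bash
python3 -m creep '[[[0,0,0,0.015,0,0,0],[0,0,0,0.02,0,0,0],[0,0,0,0.02,0,0,0],[0,0,0,0.02,0,0,0],[0,0,0,0.015,0,0,0]]]' 20
python3 -m creep '[[[0,0,0.12,0,0,0,0],[0,0,0.12,0,0,0,0],[0,0,0.12,0,0,0,0],[0,0,0.12,0,0,0,0],[0,0,0.12,0,0,0,0],[0,0,0.12,0,0,0,0],[0,0,0.12,0,0,0,0],[0,0,0.12,0,0,0,0],[0,0,0.12,0,0,0,0],[0,0,0.12,0,0,0,0],[0,0,0.12,0,0,0,0],[0,0,0.12,0,0,0,0],[0,0,0.1,0,0,0,0]]]' 20
cat >> h.py <<'E'
D2=np.stack([OX,-OY,[0,0,-1]],1)
def sh(n):
    a=save('side','side'+n)['color'][110:340,290:470];b=save('scene','scene'+n)['color'][190:340,220:420]
    a=cv2.resize(a,None,fx=2.2,fy=2.2);b=cv2.resize(b,None,fx=2,fy=2)
    c=np.zeros((510,800,3),np.uint8);c[:a.shape[0],:a.shape[1]]=a;c[:b.shape[0],400:400+b.shape[1]]=b;cv2.imwrite(f'pics/z{n}.png',c[:,:,::-1])
E
python3 -c "
from h import *
go([.69,.1,.253],D2);sh('9'); print(get_obs()['q'])"
```

```text
t: 7.03
eef_pos: [0.6951, 0.1328, 0.2903]
tool_rot: [0.002, 0.774, 0.632, 0.023]
contact_force: [-0.2, -0.2, -0.1]
gripper_width: 0.001
t: 8.12
eef_pos: [0.6974, 0.1333, 0.2953]
tool_rot: [-0.017, 0.993, -0.114, 0.021]
contact_force: [-0.8, 0.2, -0.1]
gripper_width: -0.006
shift [-0.0012  0.0357  0.0409] n>= 2.0
turn [-0.0376 -0.0384 -0.0275]
at [0.6974 0.1333 0.2953] t 8.1167 F [-0.84  0.25 -0.06]
[-0.70194487  0.59839012  0.66355332  1.53731874 -0.42484129  1.09795882
 -0.16745702]
```

View pics/z9.png

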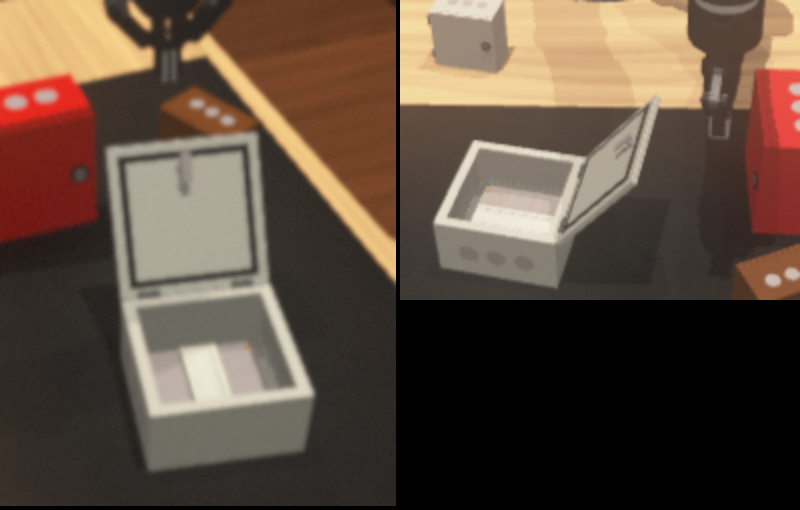

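The fingers now show their narrow, flat side to the door. I'll straighten, lower, then push.

```bash
python3 -m creep '[[[-0.037,-0.038,-0.027,0,0,0.012,0],[0,0,0,0,0,0.018,0],[0,0,0,0,0,0.016,0],[0,0,0,0,0,0,0]]]' 20
python3 -c "
from h import *
go([.69,.1,.25],D2)"
python3 -m creep '[[[0,0,0,0,0.01,0,0],[0,0,0,0,0.01,0,0],[0,0,0,0,0.01,0,0],[0,0,0,0,0.01,0,0],[0,0,0,0,0.01,0,0]]]' 20
python3 -c "
from h import *
go([.69,.1,.25],D2);sh('10')"
```

```text
t: 8.55
eef_pos: [0.6991, 0.133, 0.25]
tool_rot: [0.0, 0.996, -0.09, 0.001]
contact_force: [-0.5, -0.1, -0.6]
gripper_width: -0.003
shift [-0.003   0.0341 -0.    ] n>= 1.0
turn [ 0.0004 -0.0028  0.021 ]
at [0.6991 0.133  0.25  ] t 8.55 F [-0.5  -0.14 -0.64]
t: 8.97
eef_pos: [0.6905, 0.0801, 0.253]
tool_rot: [-0.0, 0.996, -0.086, 0.003]
contact_force: [-0.6, 0.0, 0.2]
gripper_width: -0.0
shift [-0.0039 -0.0195  0.003 ] n>= 1.0
turn [-0.0011 -0.0056  0.0294]
at [0.6905 0.0801 0.253 ] t 8.9667 F [-0.61  0.04  0.21]
```

View pics/z10.png

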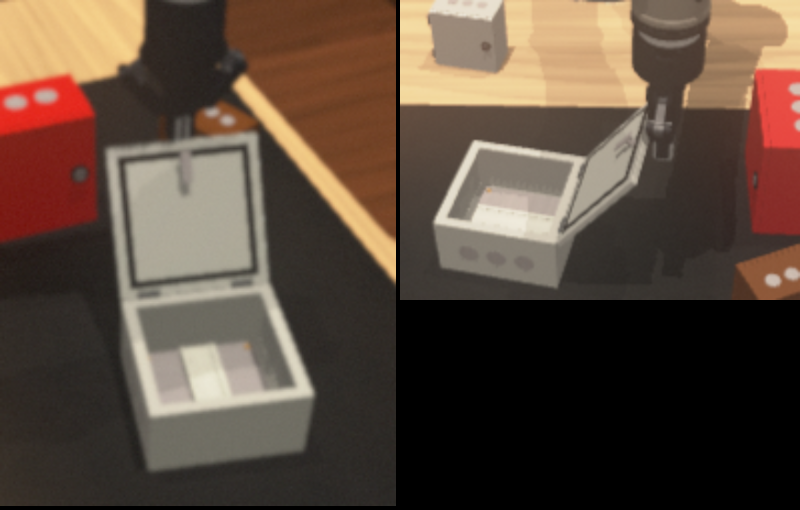

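The flat of the finger is now just at the door's free edge, at (650,130) in the crop. I'll go on pushing.

```bash
python3 -m creep '[[[0,0,0.029,-0.004,0.01,0.002,0],[0,0,0,0,0.01,0,0],[0,0,0,0,0.01,0,0],[0,0,0,0,0.01,0,0]]]' 20
python3 -c "
from h import *
go([.66,-.03,.255],D2);sh('11')"
```

```text
t: 9.4
eef_pos: [0.679, 0.0415, 0.2527]
tool_rot: [-0.003, 0.995, -0.101, 0.005]
contact_force: [-3.5, 12.9, 23.6]
gripper_width: 0.002
shift [-0.0042  0.0739 -0.0028] n>= 2.0
turn [-0.0066 -0.0085 -0.0013]
at [0.679  0.0415 0.2527] t 9.4 F [-3.54 12.88 23.64]
```

View pics/z11.png

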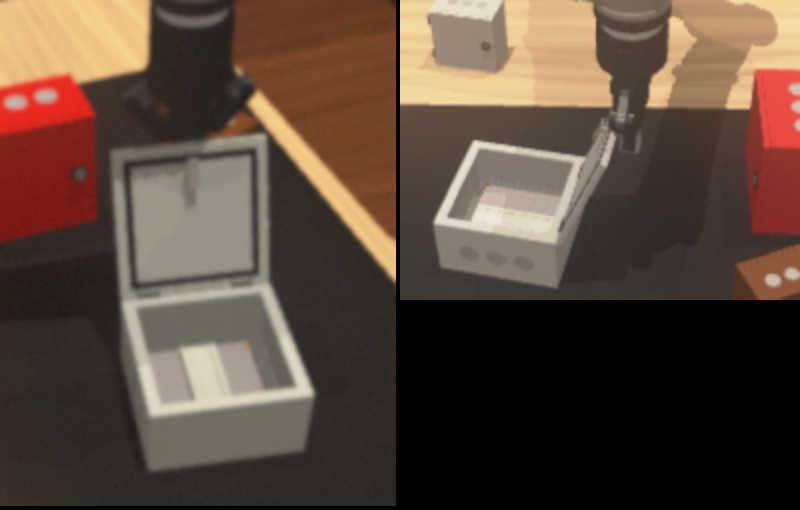

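The edge has come up under the wider finger roots, with 24 N upward. Raising the tool 28 mm will leave only the tips on the edge.

```bash
python3 -m creep '[[[0,0,0,0,-0.002,-0.012,0],[0,0,0,0,0,-0.01,0],[0,0,0,0,0,-0.006,0]]]' 20
python3 -c "
from h import *
go([.66,-.03,.28],D2);sh('12')"
```

```text
t: 9.75
eef_pos: [0.6781, 0.0393, 0.2825]
tool_rot: [-0.002, 0.995, -0.103, 0.004]
contact_force: [1.4, 0.1, -0.4]
gripper_width: -0.001
shift [-0.0035  0.0715  0.0022] n>= 2.0
turn [-0.0043 -0.007  -0.0054]
at [0.6781 0.0393 0.2825] t 9.75 F [ 1.36  0.11 -0.43]
```

View pics/z12.png

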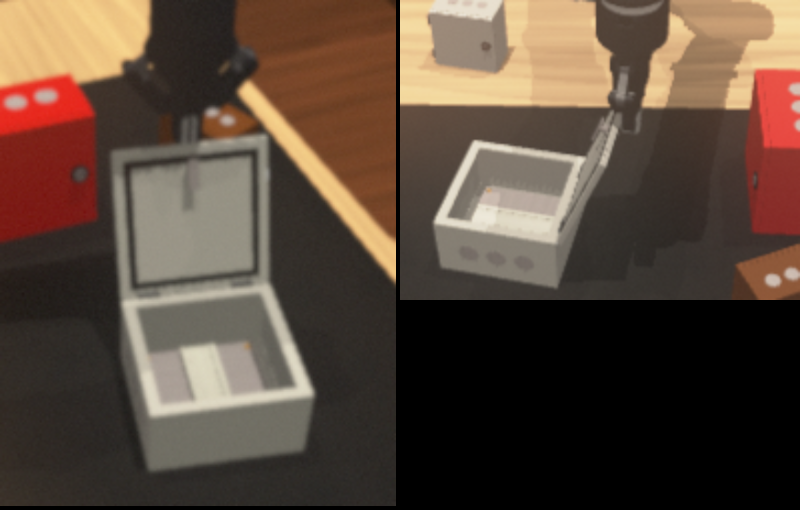

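```bash
python3 -m creep '[[[0,0,0,0,0.01,-0.001,0],[0,0,0,0,0.01,-0.001,0],[0,0,0,0,0.01,-0.001,0],[0,0,0,0,0.01,0,0]]]' 20
python3 -c "
from h import *
go([.66,-.03,.28],D2);sh('13')"
```

```text
t: 10.18
eef_pos: [0.67, -0.0001, 0.2855]
tool_rot: [-0.002, 0.995, -0.101, 0.005]
contact_force: [-0.8, -0.4, 0.5]
gripper_width: -0.003
shift [-0.0038  0.0313  0.0053] n>= 1.0
turn [-0.0057 -0.0085 -0.0003]
at [ 6.700e-01 -1.000e-04  2.855e-01] t 10.1833 F [-0.8  -0.37  0.49]
```

View pics/z13.png

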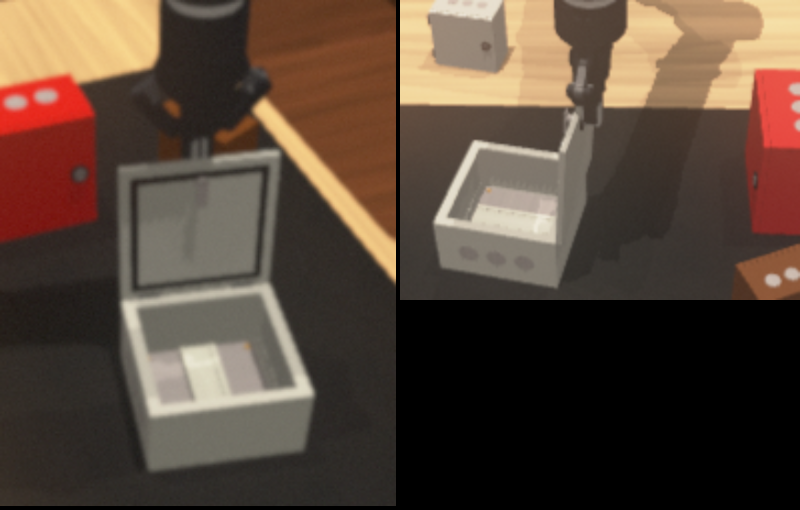

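The door is nearly upright. Pushing on past upright.

```bash
python3 -m creep '[[[0,0,0,0,0.01,0,0],[0,0,0,0,0.01,0,0],[0,0,0,0,0.01,0,0],[0,0,0,0,0.01,0,0],[0,0,0,0,0,0,0]]]' 20
python3 -c "
from h import *
go([.66,-.03,.28],D2);sh('14')"
```

```text
t: 10.7
eef_pos: [0.6597, -0.0468, 0.2842]
tool_rot: [-0.001, 0.995, -0.103, 0.003]
contact_force: [-0.7, -0.9, 1.3]
gripper_width: 0.0
shift [-0.0032 -0.0165  0.0043] n>= 1.0
turn [-0.0032 -0.0066 -0.0057]
at [ 0.6597 -0.0468  0.2842] t 10.7 F [-0.7  -0.92  1.3 ]
```

View pics/z14.png

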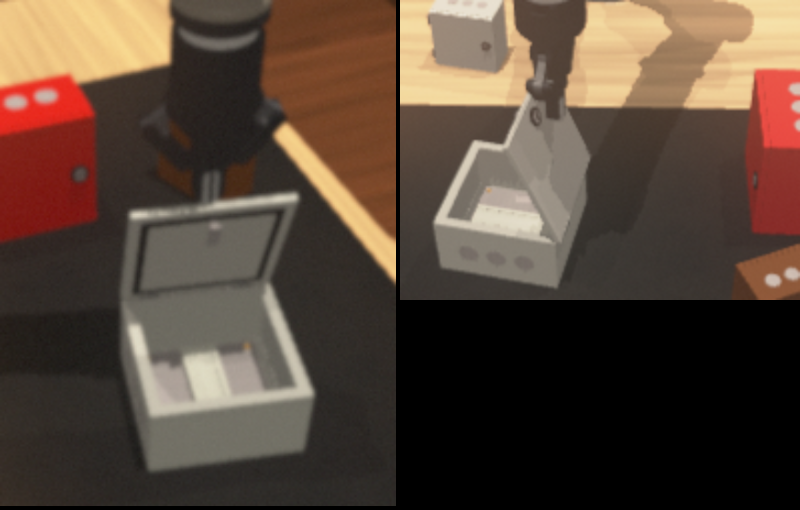

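Past upright and starting to fall. I'll let it drop.

```bash
python3 -m creep '[[[0,0,0,0,0,0,0],[0,0,0,0,0,0,0],[0,0,0,0,0,0,0],[0,0,0,0,0,0,0]]]' 20
python3 -c "
from h import *
go([.66,-.03,.28],D2);sh('15')"
```

```text
t: 11.13
eef_pos: [0.6609, -0.0417, 0.2838]
tool_rot: [-0.003, 0.995, -0.101, 0.003]
contact_force: [0.3, -1.0, -0.6]
gripper_width: -0.001
shift [-0.0032 -0.0113  0.0039] n>= 1.0
turn [-0.0059 -0.0061 -0.0004]
at [ 0.6609 -0.0417  0.2838] t 11.1333 F [ 0.34 -1.01 -0.55]
```

View pics/z15.png

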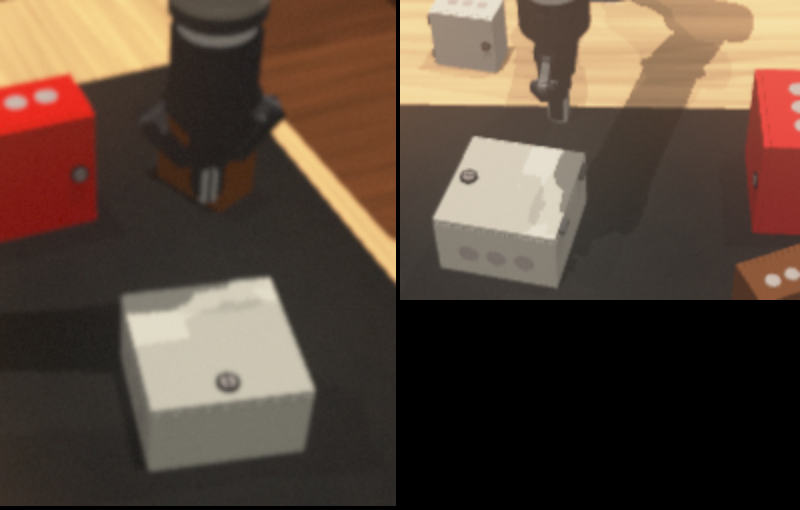

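The door looks shut. I'll retreat upward and check the numbers.

```bash
python3 -m creep '[[[0,0,0,0,0,-0.03,0],[0,0,0,0,0,-0.03,0],[0,0,0,0,0,-0.03,0],[0,0,0,0,0,-0.03,0],[0,0,0,0,0,0,0],[0,0,0,0,0,0,0],[0,0,0,0,0,0,0],[0,0,0,0,0,0,0]]]' 20
python3 - <<'E'
from h import *
sh('16')
for c in ['side','scene']:
    im=dict(np.load(f'pics/{c}16.npz')); S=cloud(im).reshape(-1,3)
    T=S[(S[:,0]>.54)&(S[:,0]<.76)&(S[:,1]>-.23)&(S[:,1]<.05)&(S[:,2]>.078)&(S[:,2]<.13)]
    A=np.c_[T[:,:2],np.ones(len(T))]; k=np.linalg.lstsq(A,T[:,2],rcond=None)[0]; print(c,len(T),'slope',k[:2].round(4),'z',np.percentile(T[:,2],[2,50,98]).round(4)); n=k[:2]
    print('slope along OX, OY',n@OX[:2],n@OY[:2])
    r=cv2.minAreaRect((T[:,:2]*1000).astype(np.float32));print(r,cv2.boxPoints(r).round().tolist())
    a=np.load(f'pics/{c}0.npz')['color'].astype(int);b=im['color'].astype(int)
    for nm,m in dict(blue=lambda i:(i[...,2]>i[...,0]+60)&(i[...,2]>120),yel=lambda i:(i[...,0]>150)&(i[...,2]<60)&(i[...,1]>120)).items():
        for i in (a,b):
            q=m(i); q[:150 if c=='scene' else 130]=0; v,u=np.nonzero(q); print(nm,len(u),np.median(u) if len(u) else 0,np.median(v) if len(v) else 0)
    box=(140,180,285,330) if c=='scene' else (450,500,360,420); d=abs(a-b)[box[2]:box[3],box[0]:box[1]]; print('tub diff',d.mean())
go([.66,-.03,.28],D2)
E
```

```text
t: 11.9
eef_pos: [0.6594, -0.0403, 0.407]
tool_rot: [-0.002, 0.995, -0.1, 0.001]
contact_force: [-0.4, -0.3, 0.2]
gripper_width: 0.001
side 4195 slope [0.0047 0.0103] z [0.0805 0.0904 0.0936]
slope along OX, OY 0.002542667990813534 0.011042178493557457
((646.2821044921875, -103.00918579101562), (160.09014892578125, 150.8310546875), 77.98417663574219) [[556.0, -166.0], [703.0, -197.0], [737.0, -40.0], [589.0, -9.0]]
blue 0 0 0
blue 0 0 0
yel 933 347.0 453.0
yel 948 347.0 453.0
tub diff 3.388777777777778
scene 2960 slope [-0.0185 -0.0049] z [0.0811 0.0917 0.0955]
slope along OX, OY -0.01710035422569658 -0.008504550082983805
((649.7741088867188, -103.79570007324219), (157.82553100585938, 153.93214416503906), 78.30118560791016) [[558.0, -165.0], [709.0, -197.0], [741.0, -42.0], [590.0, -11.0]]
blue 259 480.0 290.0
blue 252 479.0 290.0
yel 0 0 0
yel 0 0 0
tub diff 0.9072222222222223
shift [-0.0015 -0.0097  0.1266] n>= 4.0
turn [-0.0045 -0.0013  0.0017]
at [ 0.6593 -0.0403  0.4065] t 12.0 F [-0.03 -0.12  0.37]
```

View pics/scene16.png

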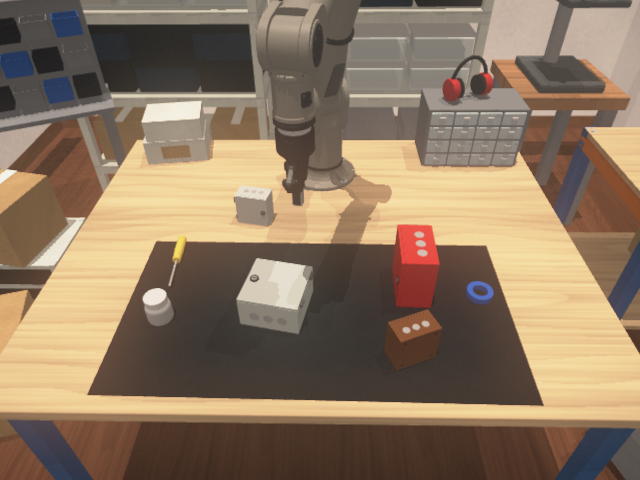

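View pics/z16.png

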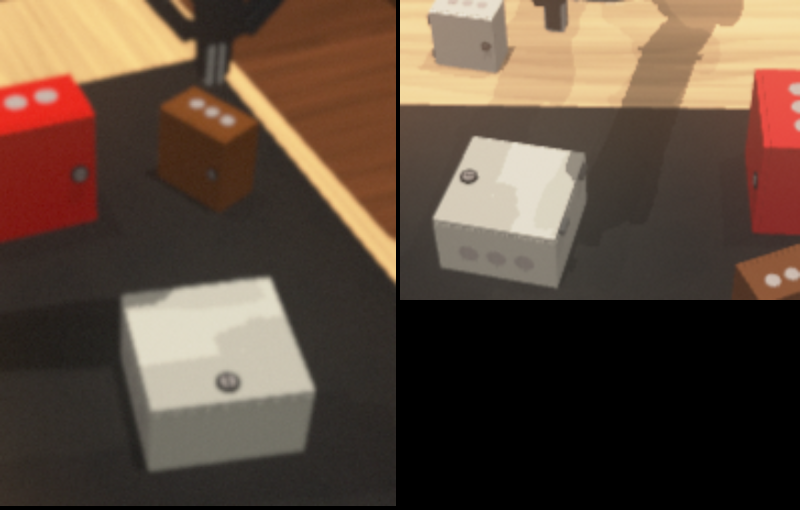

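The box lies flat with the door face at z ≈ 0.091 (83 + 8 mm), so it is shut. The bottom back edge is near (0.573,-0.088), about where it started. The tub, tape and screwdriver look unmoved. Handing in.

```bash
python3 -c "
from station import hand_in,get_obs
print(get_obs()['contact_force']); print(hand_in())"
```

```text
[-0.03281009 -0.12104782  0.36820697]
the job is handed in; nothing more can be done
None
```

I pushed the enclosure over backwards at its top rim with shut fingers until it fell onto its back. I then pushed the door's free edge past upright from the left, and it dropped shut by its own weight. The arm was lifted clear and the job handed in at about 12 s.

- **Door pushes:** Two earlier pushes on the door slid up the finger linkage, reaching about 24 N upward at the wrist. I backed off, turned the tool 90° and raised it, and then it worked.
- **Enclosure and door:** The door face is level at about 91 mm, as expected for flat on its back and shut. The bottom back edge is within about 10 mm of its start.
- **Disagreement:** The two cameras' slope fits along the door's width and length differed by up to 0.02 rad, but both are within tolerance.
- **Other items:** The tape roll showed no measurable shift, at most 1 pixel. The screwdriver showed none. The tub looked unchanged in a picture difference, not a position measurement. The last reading showed no contact force on the tool beyond noise.

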